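Gauge an aluminium angle with the flip stop on the drilling fence

ROBOT

A 6-joint arm with a two-finger parallel gripper is mounted at the origin on the work surface. World frame = base frame: x ahead of the robot, y to its left, z up, the work surface at z = 0. Lengths are in m, angles in rad, forces in N, time in s.
With the tool pointing down it reaches from about 0.3 to 0.95 m from the base axis. Payload 3.1 kg.
Tool frame: the origin (TCP) lies at the very end of the fingers, on their centre line; the grasp point (between the pads) lies 19 mm behind it; x points along the fingers, y is the direction in which the jaws open and shut, and the axes are right-handed (so a half turn about x gives the same grasp; the last joint's range is limited). The gripper opens to 85 mm and grips with 20 to 120 N. Pads are 22 mm wide; open, the fingers measure 114 mm over their backs; the gripper's body (76 mm by 85 mm) begins 54 mm behind the grasp point. The pads swing forward as they close: fully open they stand 13 mm farther back than shut.
Start: joints at [-1.287, 0.308, 1.634, -0, 1.2, -0.07], TCP at [0.217, -0.586, 0.231] pointing down, gripper open.
Joint ranges: [-3.06, 3.06], [-0.79, 1.96], [0.05, 2.63], [-1.19, 4.34], [0.05, 2.64], [-2.94, 2.94]. Speed limits (rad/s): [2.79, 2.79, 3.14, 3.14, 3.14, 3.14].

INTERFACE

Orientations are given as a rotation vector (axis times angle).
In Python, from bench import r gives the robot as it stands. Calls block until the motion is done:
- r.reach(position, orientation): joint-space move of the TCP to a pose.
- r.line_to(position, velocity=0.15, rot=None, stop_force=None): straight line of the TCP; rot=None keeps the orientation; velocity is the mean speed in m/s. With stop_force (N) it stops when the force on the tool has changed by that much, and returns True; else False.
- r.goto_joints(angles): joint-space move.
- r.move_gripper(opening): opening from 0.0 (shut) to 1.0 (fully open); the grip force is fixed at half the most; returns when the fingers have stopped.
- r.sleep(seconds).
- r.ik(position, orientation): joint angles nearest the present ones, or None.
- r.camera(name): name is "scene" or "top" or "wrist"; returns a dict with "image" (384x512x3 uint8, blue, green, red), "fx", "fy", "cx", "cy" (pixels), "dist_coeffs" ([k1, k2, p1, p2, k3] as OpenCV has them; the pictures are not rectified), "R" (3x3) and "t" (3): a world point X has camera coordinates R X + t. Camera axes: x right, y down, z forward; pixel columns grow to the right and rows downward; lengths in m; the calibration is good to about 2 mm. A picture is of the moment at which its call begins. There is no depth.
A pose or a line that the arm cannot do raises r.Unreachable and nothing moves.
- r.hand_in(): hands the job in, once; it reports no verdict.
Trained networks look in a picture, given as the dict that the camera call returned (one of the last four; its "shot" number tells which), for a name from the list of things; names that differ only in an ending like _2 or _b are one class to them, and where a whole thing is asked for, a point or a joint stands for the part that bears it (a point fixed in the world has none). Each returns a list of dicts, best first, with "p" (0 to 1); they miss things now and then, are a little off and sometimes report something else, mostly with a low value. They report only what shows in the picture. A call takes as long as a camera call. They do not tell look-alikes from the thing itself.
- r.silhouettes(picture, name): "mask" (384x512 bool, what is visible of it) and "centre" ([column, row] in pixels, amid what is visible of it).
- r.place_of(picture, name): "centre" ([column, row] in pixels: a listed point, or the origin of a listed thing).
Readings, each from a call of its own:
- r.current_t(): time.
- r.current_q(): joint angles.
- r.current_dq(): joint speeds.
- r.current_joint_torque(): joint torques, N m.
- r.current_eef_pos(): TCP position.
- r.current_tcp_rot(): TCP orientation.
- r.current_ft_force(): force on the tool from outside, world axes, zero at the start.
- r.current_moment(): the same for the moment, N m.
- r.current_finger_gap(): opening from 0.0 (shut) to 1.0 (fully open).
Only numpy, scipy, OpenCV 4.12 (cv2) and the standard library are available. Lean on these libraries where they do the work, as an engineer would, in place of code of your own. Each camera call takes 0.05 s, during which the arm holds its last target.

TASK

Flip the hinged stop fully down onto the fence, then push the aluminium angle flush back against the fence and along it until its end bears lightly but positively on the stop's foot (a few newtons, held for a moment; never more than 15 N, or the stop loses its setting). Let go, and flip the stop fully up again out of the way, leaving the angle where it was gauged, flat and flush to the fence. Leave the chuck key, the wooden offcut and the bottle where they are.

Things in the scene. Friction and masses are not known exactly. Their poses are not given: they have to be found in the camera images.
- jig: plywood board 270 x 520 x 18 mm, fixed; origin at the centre of its underside; x away from the robot, y along the fence (robot's left), z up. Its wooden fence runs along y, 500 mm long, 40 wide, 35 high: working face looks to -x at x = 60 mm, top at z = 53 mm. Two small clamps 67 mm high stand at its front corners (-112, +/-235) mm.
- stop_leaf (a joint): flip stop's hinge angle, rad: 0 = fully down on the fence (hard stop), 1.65 = fully up (hard stop, just past upright). Axis parallel to the fence. The hinge is stiff (0.16 N m, 1.5 N at the knob) and stays where it is left, so take it to its end both ways. Turning it down swings the knob towards the robot and down.
- stop_hinge (a point): middle of the flip stop's hinge axis: at x = 90 mm, z = 73 mm in the board's frame, its axes parallel to the board's. The stop's base (44 mm along the fence) is fixed on the fence's top.
- stop_knob (a point): centre of the black barrel knob (26 mm diameter, 28 mm long, lying along the fence direction) on an 8 mm rod at the leaf's free end, 104 mm from the hinge axis: leaf down, it lies 95 mm to -x of and 42 mm above the axis; at joint value a it is turned about the axis by a, up and back. Can be pinched from above by its flat ends; turns between the fingers.
- leaf_face (a point): point on the flat right side (-y, along the fence) of the 24 mm wide aluminium leaf, 12 mm right of the knob's centre. Out of this side stands a steel gauge foot, 20 mm wide and 12 mm high, clamped at a setting of 4 to 14 mm that is not measured: its square end is what gauges the part. Leaf down, the foot is 9 to 29 mm in front of the fence, 2 to 14 mm above the board.
- angle_grip (a point): middle of the upright leg of the aluminium angle, 30 mm above its underside. L section 120 mm long (y), 60 wide (x), 50 high, 8 thick, 0.18 to 0.36 kg, loose on the board right of the stop. The flat flange points to the fence (its edge 56 mm to +x); the leg, on the robot's side, can be pinched across its 8 mm from above.
- angle_stop_corner (a point): corner of the flange between its fence edge and the end that goes against the stop (+y end), 4 mm above the underside.
- angle_far_corner (a point): corner of the flange between its fence edge and its other end (-y end), 4 mm above the underside.
- chuck_key: bystander: steel T-shaped drill chuck key, 70 x 70 x 16 mm, on the board's left part; leave it alone
- offcut: bystander: small wooden offcut 50 x 34 x 20 mm on the right end of the board; leave it alone
- oil_bottle: bystander: white bottle, 56 mm diameter, 130 mm high, on the bench to the right; leave it alone
Not all that is in view belongs to the job. Leave any green or red look-alike of the part that bears angle_grip alone.

How it is judged:
On the way, in this order (a step that is already met when the one before it is completed fails the run):
1. the flip stop is fully down on the fence (value of joint stop_leaf below 0.05 rad), for 0.2 s.
2. the angle, flush to the fence, bears on the lowered stop's foot with at least 2 N (value of joint stop_leaf below 0.05 rad and x of angle_stop_corner in the frame of jig between 0.058 and 0.0625 m and x of angle_far_corner in the frame of jig between 0.058 and 0.0625 m and z of angle_stop_corner in the frame of jig below 0.0245 m and angle between angle_grip's own z axis and vertical below 0.06 rad and y of angle_stop_corner in the frame of foot_tip between -0.003 and 0.002 m and contact force between angle and stop_leaf above 2 N), for 0.3 s.
3. the flip stop is fully up again (value of joint stop_leaf above 1.5 rad), for 0.2 s.
At the end, for the whole second after the job is handed in: stop up (joint above 1.5 rad); the angle flat on the board (within 2.5 mm and 0.03 rad), both its fence-edge corners within 2 mm of the fence face, its end within 3 mm short of and 2 mm past the gauge foot's end, measured along the fence; released and at rest (value of joint stop_leaf above 1.5 rad and x of angle_stop_corner in the frame of jig between 0.058 and 0.0625 m and x of angle_far_corner in the frame of jig between 0.058 and 0.0625 m and z of angle_stop_corner in the frame of jig below 0.0245 m and angle between angle_grip's own z axis and vertical below 0.03 rad and y of angle_stop_corner in the frame of foot_tip between -0.003 and 0.002 m and linear speed of angle below 0.01 m/s and contact force between the fingers and angle below 0.1 N); the robot touches nothing.
It fails at once if the angle pressed against the stop with more than 15 N (contact force between angle and stop_leaf above 15 N).
It fails at once if the chuck key moved by more than 20 mm (distance of chuck_key from where it was at the start of the episode above 0.02 m).
It fails at once if the wooden offcut moved by more than 20 mm (distance of offcut from where it was at the start of the episode above 0.02 m).
It fails at once if the oil bottle moved by more than 20 mm (distance of oil_bottle from where it was at the start of the episode above 0.02 m).
It also fails if it takes over 72 s, if anything falls off the work surface, if the arm or the gripper's body presses on something with over 40 N, if the wrist force passes 120 N, or if a joint passes its speed limit or range.

## Working session

There is one attempt and no reset: what is moved stays moved. The work goes in short steps, each a Python script; the robot and the scene stay as the last script left them, time stands still between calls to the robot, and variables do not carry over. Pictures are saved under pics/ and viewed, and the job is handed in when it is done.

```bash
ls; mkdir -p pics; python3 - <<'E'
from bench import r
import cv2
print(r.current_t(), r.current_eef_pos(), r.current_tcp_rot(), r.current_finger_gap())
for n in ["scene","top"]:
    p=r.camera(n); cv2.imwrite(f"pics/{n}0.png",p["image"])
    print(n,p["fx"],p["cx"],p["dist_coeffs"],p["R"],p["t"])
    for k in ["jig","stop_hinge","stop_knob","leaf_face","angle_grip","angle_stop_corner","angle_far_corner","chuck_key","offcut","oil_bottle"]:
        print(k,[(round(d["p"],2),[round(float(c),1) for c in d["centre"]]) for d in r.place_of(p,k)])
print(r.current_t())
E
```

```text
pics
0.0 [ 0.21628665 -0.58550504  0.23004512] [ 2.0295547   0.3652348  -2.03004307] 0.9955337728472082
scene 368.8035466322765 254.13413254025463 [0.00109743 0.         0.         0.         0.        ] [[-0.8647917   0.50206231 -0.00829193]
 [ 0.42046294  0.71501382 -0.55853931]
 [-0.27449269 -0.48650661 -0.82943661]] [ 0.41982154 -0.05782629  1.21875425]
jig [(0.63, [237.6, 230.4]), (0.58, [215.2, 128.6]), (0.18, [209.7, 202.2])]
stop_hinge [(0.69, [234.9, 267.6])]
stop_knob [(0.82, [219.6, 260.1]), (0.61, [234.3, 266.9])]
leaf_face [(0.75, [249.7, 247.2])]
angle_grip [(0.88, [280.6, 163.3]), (0.87, [183.7, 139.2]), (0.84, [380.0, 274.9]), (0.58, [230.8, 203.2])]
angle_stop_corner [(0.98, [206.6, 152.7]), (0.82, [409.2, 275.8]), (0.79, [226.3, 227.6]), (0.73, [254.3, 164.4])]
angle_far_corner [(0.77, [207.8, 201.5]), (0.73, [381.6, 308.0]), (0.71, [277.8, 148.4]), (0.49, [298.8, 261.0])]
chuck_key [(0.63, [295.6, 259.2])]
offcut [(0.74, [204.8, 178.6])]
oil_bottle [(0.95, [215.0, 130.2])]
top 362.02928882822107 251.8097647274849 [0.00996529 0.         0.         0.         0.        ] [[ 0.01688457 -0.99913484 -0.0380063 ]
 [-0.98701759 -0.01058352 -0.16026309]
 [ 0.15972219  0.04021886 -0.98634237]] [-0.0960527   0.43982447  0.93167403]
jig [(0.94, [245.9, 168.4])]
stop_hinge [(0.96, [196.6, 130.0])]
stop_knob [(0.83, [188.1, 103.6])]
leaf_face [(0.89, [199.5, 146.2]), (0.58, [250.1, 151.2])]
angle_grip [(0.88, [304.6, 258.1]), (0.71, [272.4, 170.3]), (0.68, [198.3, 147.1]), (0.58, [116.7, 263.0]), (0.57, [395.2, 160.3])]
angle_stop_corner [(0.97, [370.1, 181.4]), (0.95, [105.6, 285.0]), (0.88, [249.8, 152.6]), (0.74, [309.8, 224.2])]
angle_far_corner [(0.92, [330.8, 270.6]), (0.84, [372.0, 140.6]), (0.83, [293.5, 154.5]), (0.71, [98.8, 245.5])]
chuck_key [(0.5, [177.3, 196.7])]
offcut [(0.71, [329.1, 167.6]), (0.36, [178.6, 194.6]), (0.23, [199.9, 146.9])]
oil_bottle [(0.79, [393.1, 214.7])]
1.1
```

View pics/scene0.png

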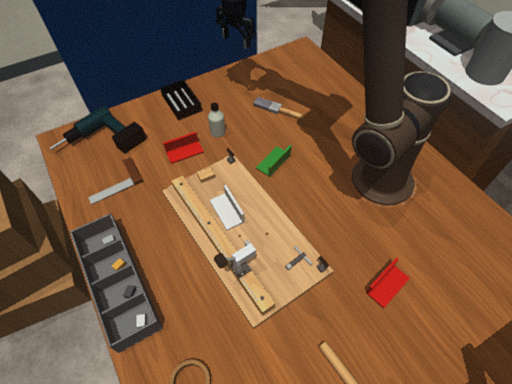

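View pics/top0.png

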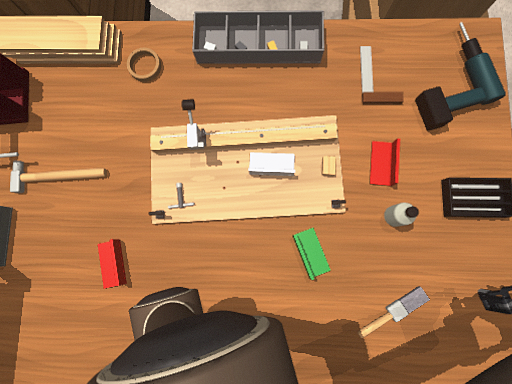

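```bash
python3 - <<'E'
import cv2
a=cv2.imread("pics/top0.png")[80:220,150:410]
cv2.imwrite("pics/topc.png",cv2.resize(a,None,fx=3,fy=3,interpolation=cv2.INTER_CUBIC))
E
```

```text
(no output)
```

View pics/topc.png

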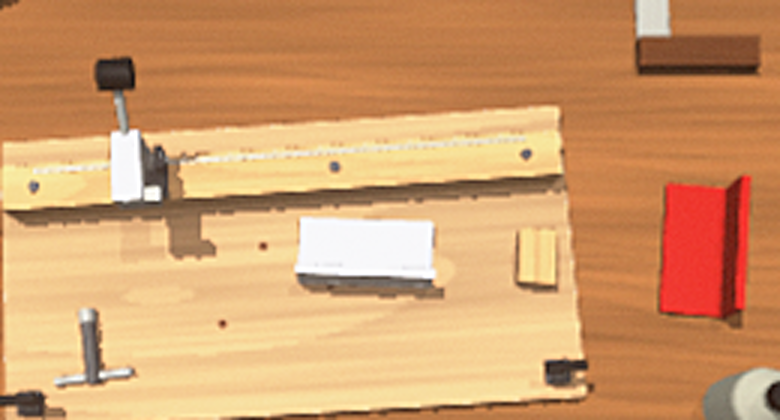

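The aluminium angle candidates are: silver on the board at top (272,165), green at (312,253), and red at (385,163) and (111,263). Only the silver one is bare aluminium, on the board right of the stop with its flange towards the fence, so it is the part. The stop is up, knob at (188,104). Next I fit the jig pose.

```bash
cat > h.py <<'E'
import numpy as np, cv2
from scipy.spatial.transform import Rotation as Ro
from scipy.optimize import least_squares
def proj(p,X):
    rv,_=cv2.Rodrigues(np.array(p["R"]));K=np.array([[p["fx"],0,p["cx"]],[0,p["fy"],p["cy"]],[0,0,1.]])
    return cv2.projectPoints(np.asarray(X,float).reshape(-1,1,3),rv,np.array(p["t"],float),K,np.array(p["dist_coeffs"],float))[0].reshape(-1,2)
def unproj(p,uv,z):
    K=np.array([[p["fx"],0,p["cx"]],[0,p["fy"],p["cy"]],[0,0,1.]])
    n=cv2.undistortPoints(np.asarray(uv,float).reshape(-1,1,2),K,np.array(p["dist_coeffs"],float)).reshape(-1,2)
    R=np.array(p["R"]);c=-R.T@np.array(p["t"]);d=np.c_[n,np.ones(len(n))]@R
    return c+d*((z-c[2])/d[:,2])[:,None]
E
python3 - <<'E'
from bench import r
import cv2
p=r.camera("scene"); a=p["image"][140:330,150:340]
cv2.imwrite("pics/sc1.png",cv2.resize(a,None,fx=3.1,fy=3.1,interpolation=cv2.INTER_CUBIC))
from h import *
q=r.camera("top")
for i,(n,uv,z) in enumerate([("fence front L",(151.8,149.5),.053),("fence front R",(337.5,138.3),.053),("fence back R",(336,115.8),.053)]):
    print(n,unproj(q,[uv],z))
m=r.silhouettes(q,"jig"); print(len(m))
v=q["image"].copy(); v[m[0]["mask"]]=(0,0,255); cv2.imwrite("pics/jm.png",v[80:240,120:380].repeat(3,0).repeat(3,1))
E
```

```text
fence front L [[0.53462467 0.17939812 0.053     ]]
fence front R [[ 0.56844704 -0.31521418  0.053     ]]
fence back R [[ 0.63060511 -0.31248956  0.053     ]]
1
```

View pics/sc1.png

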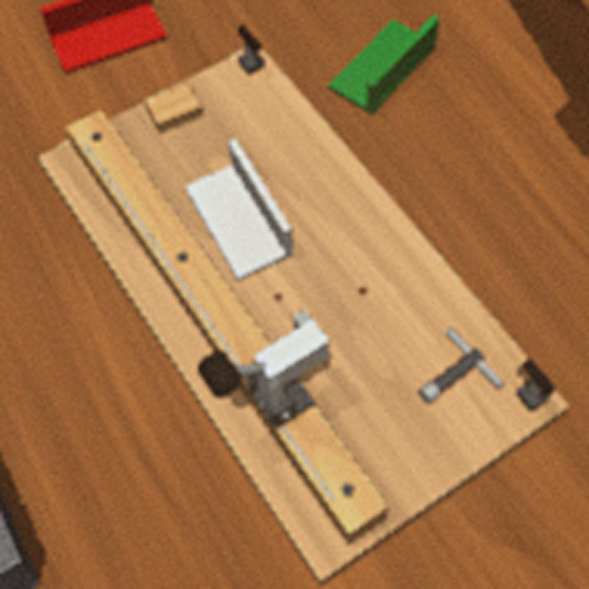

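View pics/jm.png

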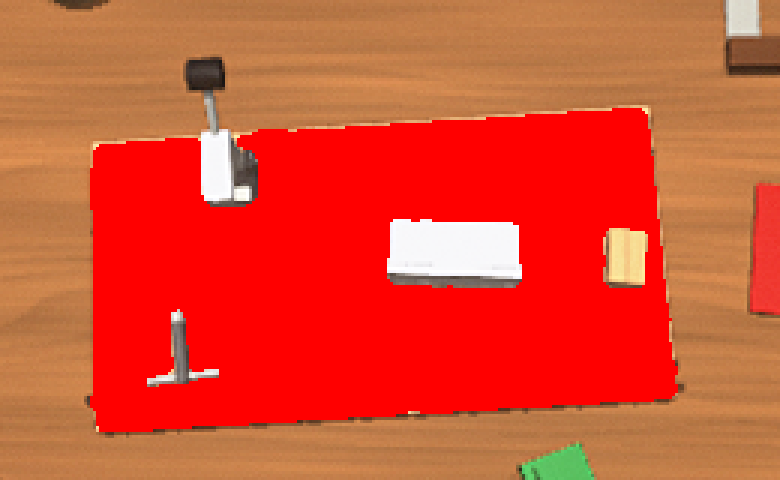

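```bash
python3 - <<'E'
from bench import r
from h import *
s=r.camera("scene");t=r.camera("top")
obs=[(s,(162.9,191),(.135,-.26,.018)),(s,(332.9,271.6),(-.135,.26,.018)),(s,(253.2,326.3),(.135,.26,.018)),
(s,(171.9,181.3),(.1,-.25,.053)),(s,(182.9,176.5),(.06,-.25,.053)),(s,(274.2,303.9),(.06,.25,.053)),
(t,(151.2,128.3),(.135,.26,.018)),(t,(336.5,115.9),(.135,-.26,.018)),(t,(345.5,211.7),(-.135,-.26,.018)),(t,(152.7,222.5),(-.135,.26,.018)),
(t,(151.8,149.5),(.06,.25,.053)),(t,(337.5,138.3),(.06,-.25,.053))]
def T(v,X): return Ro.from_euler('z',v[2]).apply(X)+[v[0],v[1],0]
def f(v,per=False):
    e=np.array([proj(c,T(v,np.array([X])))[0]-uv for c,uv,X in obs]); return e if per else e.ravel()
sol=least_squares(f,[.48,-.06,0.07],loss='soft_l1'); v=sol.x
print(v); print(np.round(f(v,True),1))
# hinge y: stop up; y of knob from both views
for a in [1.65]:
    K0=np.array([-.095,0,.042]);c,sn=np.cos(a),np.sin(a)
    # turning up and back: from -x toward +z toward +x
    k=np.array([.09+(-.095*c+.042*sn),0,.073+(.095*sn+.042*c)]); print("knob jig",k)
print("knob centre z world",k[2])
import itertools
kp={}
for nm,c in (("s",s),("t",t)):
    L=r.place_of(c,"stop_knob"); H=r.place_of(c,"stop_hinge")
    for d in L[:1]:
        w=unproj(c,[d["centre"]],k[2]); print(nm,"knob in jig",Ro.from_euler('z',-v[2]).apply(w-[v[0],v[1],0]))
    for d in H[:1]:
        w=unproj(c,[d["centre"]],.073); print(nm,"hinge in jig",Ro.from_euler('z',-v[2]).apply(w-[v[0],v[1],0]))
    for n,z in (("angle_grip",.048),("angle_stop_corner",.022),("angle_far_corner",.022)):
        for d in r.place_of(c,n):
            w=Ro.from_euler('z',-v[2]).apply(unproj(c,[d["centre"]],z)-[v[0],v[1],0])[0]
            if abs(w[0])<.13 and abs(w[1])<.25: print(nm,n,d["p"],np.round(w,4))
    for n,z in (("offcut",.03),("chuck_key",.026)):
        for d in r.place_of(c,n)[:1]: print(nm,n,Ro.from_euler('z',-v[2]).apply(unproj(c,[d["centre"]],z)-[v[0],v[1],0])[0])
    im=c["image"].copy()
    E=lambda P: cv2.polylines(im,[np.round(proj(c,T(v,np.array(P)))*1).astype(int)],True,(0,0,255),1)
    E([(.135,-.26,.018),(.135,.26,.018),(-.135,.26,.018),(-.135,-.26,.018)]);E([(.1,-.25,.053),(.1,.25,.053),(.06,.25,.053),(.06,-.25,.053)])
    x0,y0=(140,130) if nm=="s" else (130,80)
    cv2.imwrite(f"pics/fit_{nm}.png",cv2.resize(im[y0:y0+200,x0:x0+230],None,fx=2.9,fy=2.9))
E
```

```text
[ 0.4910074  -0.06899176  0.0699553 ]
[[-1.5 -1.8]
 [-0.1 -1.1]
 [-1.2  0.4]
 [-1.4 -1.5]
 [-1.1 -2.5]
 [-0.1 -1.2]
 [-1.1 -0.8]
 [-0.7 -0.2]
 [-0.5  1.2]
 [-1.9  1.2]
 [-1.9  0.4]
 [-0.4  0. ]]
knob jig [0.13938482 0.         0.1643791 ]
knob centre z world 0.16437910037323947
s knob in jig [[0.13743657 0.11526732 0.1643791 ]]
s hinge in jig [[0.09015005 0.11600976 0.073     ]]
s angle_grip 0.55 [-0.0194 -0.0796  0.048 ]
s angle_stop_corner 0.72 [ 0.0341 -0.0323  0.022 ]
s angle_stop_corner 0.32 [0.011  0.0691 0.022 ]
s angle_far_corner 0.65 [ 0.0347 -0.1385  0.022 ]
s angle_far_corner 0.5 [-0.012  -0.2102  0.022 ]
s offcut [-0.00531773 -0.20456458  0.03      ]
s chuck_key [-0.05936937  0.18550256  0.026     ]
t knob in jig [[0.1393348  0.12898665 0.1643791 ]]
t hinge in jig [[0.09906931 0.12000375 0.073     ]]
t angle_grip 0.72 [-0.0242 -0.0606  0.048 ]
t angle_stop_corner 0.77 [ 0.0437 -0.0121  0.022 ]
t angle_far_corner 0.66 [ 0.0342 -0.1311  0.022 ]
t offcut [-0.00636402 -0.2297943   0.03      ]
t chuck_key [-0.07335459  0.1818175   0.026     ]
```

View pics/fit_s.png

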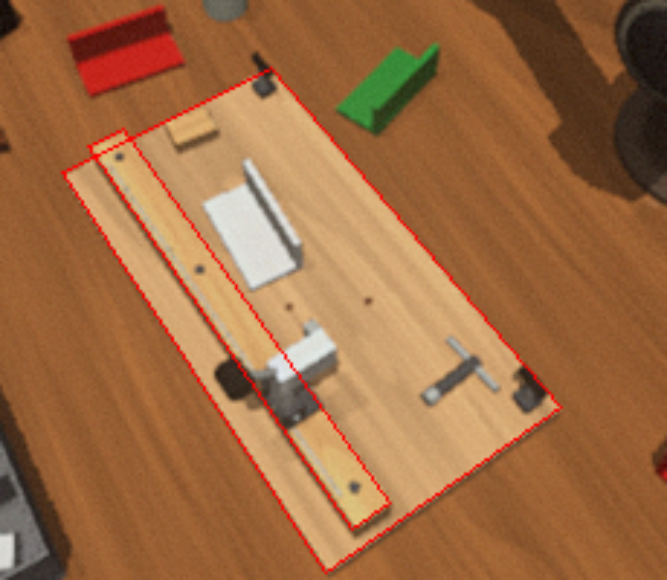

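View pics/fit_t.png

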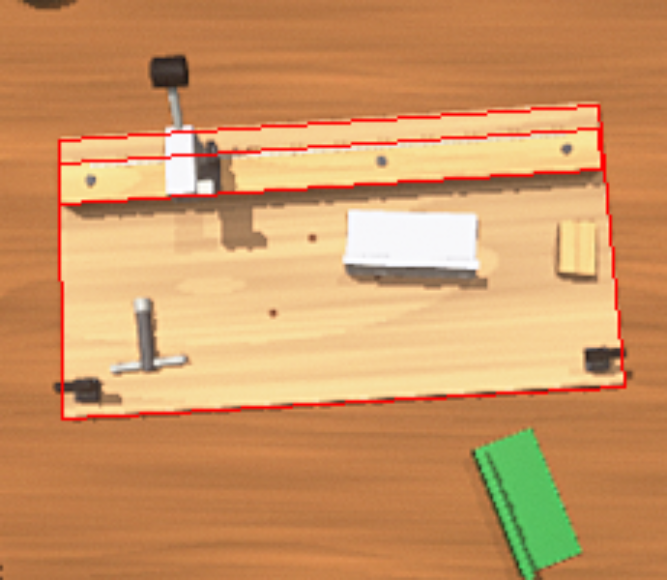

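```bash
cat >> h.py <<'E'
V=np.array([0.4910,-0.0690,0.0700])
def j2w(X,V=V): return Ro.from_euler('z',V[2]).apply(X)+[V[0],V[1],0]
def w2j(X,V=V): return Ro.from_euler('z',-V[2]).apply(np.asarray(X)-[V[0],V[1],0])
def rot(yaw):  # tool y direction at angle yaw in world, pointing down
    x=np.array([0,0,-1.]);y=np.array([np.cos(yaw),np.sin(yaw),0]);return Ro.from_matrix(np.c_[x,y,np.cross(x,y)]).as_rotvec()
E
python3 - <<'E'
from bench import r
from h import *
print(r.current_t(), Ro.from_rotvec(r.current_tcp_rot()).as_matrix().round(2))
print(r.ik([.5,0,.35],rot(V[2])),r.ik([.5,0,.35],rot(V[2]+np.pi)),r.ik([.5,0,.35],rot(V[2]+np.pi/2)),r.ik([.5,0,.35],rot(V[2]-np.pi/2)))
r.reach([.42,-.05,.40],rot(V[2]+np.pi/2))
p=r.camera("wrist"); cv2.imwrite("pics/w1.png",p["image"]); print(-np.array(p["R"]).T@p["t"], np.array(p["R"]).round(2)); print(r.current_t())
E
```

```text
2.05 [[-0.    0.35 -0.94]
 [ 0.   -0.94 -0.35]
 [-1.   -0.   -0.  ]]
[-8.71101260e-02 -2.84542769e-02  1.77639153e+00 -4.44089210e-16
  1.39365540e+00 -1.57110126e-01] None [-0.08711013 -0.02845428  1.77639153  0.          1.3936554  -1.72790645] [-8.71101260e-02 -2.84542769e-02  1.77639153e+00 -4.44089210e-16
  1.39365540e+00  1.41368620e+00]
[ 0.34174628 -0.0556831   0.54248525] [[-0.07  1.    0.  ]
 [ 0.95  0.06  0.31]
 [ 0.31  0.02 -0.95]]
4.2417
```

View pics/w1.png

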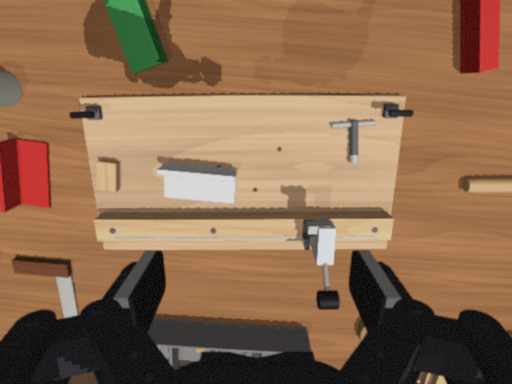

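```bash
python3 - <<'E'
import cv2
a=cv2.imread("pics/w1.png")
cv2.imwrite("pics/w1a.png",cv2.resize(a[85:315,70:250],None,fx=3.3*.78,fy=3.3*.78,interpolation=cv2.INTER_CUBIC))
cv2.imwrite("pics/w1b.png",cv2.resize(a[85:315,240:420],None,fx=3.3*.78,fy=3.3*.78,interpolation=cv2.INTER_CUBIC))
E
```

```text
(no output)
```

View pics/w1a.png

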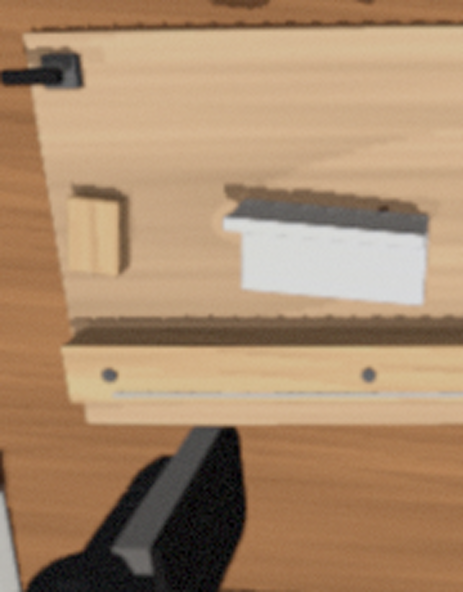

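View pics/w1b.png

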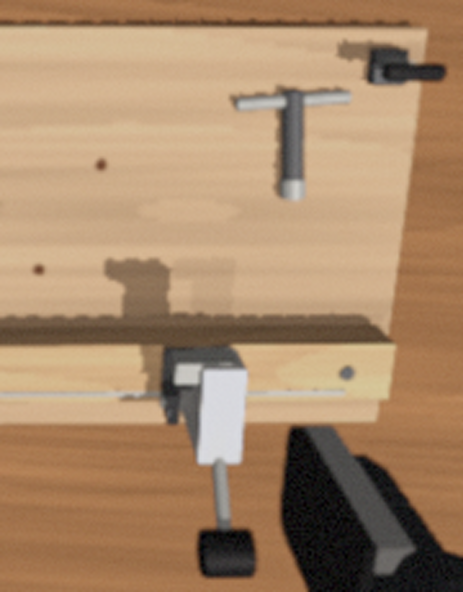

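```bash
python3 - <<'E'
from bench import r
from h import *
p=r.camera("wrist")
B=np.array
obs=[((79.3,98.2),(-.135,-.26,.018)),((103.4,249.3),(.135,-.26,.018)),((94.1,219.8),(.06,-.25,.053)),((98,241.6),(.1,-.25,.053)),
((405.9,96.7),(-.135,.26,.018)),((386.9,248.9),(.135,.26,.018)),((393.5,219),(.06,.25,.053)),((391.5,239.6),(.1,.25,.053))]
uv=B([o[0] for o in obs]);X=B([o[1] for o in obs])
f=lambda v:(proj(p,j2w(X,v))-uv).ravel()
s=least_squares(f,V,loss='soft_l1');v=s.x;print("jig",v,"\n",f(v).reshape(-1,2).round(1))
J=lambda uv,z:w2j(unproj(p,[uv],z),v)[0].round(4)
print("corner stop",J((234.7,203.1),.026),"far",J((164,197.3),.026))
print("leg top L/R back edge",J((70+222/2.574,85+230/2.574),.068),J((70+428/2.574,85+237/2.574),.068))
print("knob",J((328.2,300.2),.1644), "pred x .1394")
for n,z in (("stop_knob",.1644),("stop_hinge",.073),("leaf_face",.1644),("angle_grip",.048),("angle_stop_corner",.022),("angle_far_corner",.022),("offcut",.028),("chuck_key",.026)):
    print(n,[(round(d["p"],2),d["centre"],J(d["centre"],z)) for d in r.place_of(p,n)[:3]])
print(r.current_t())
E
```

```text
jig [ 0.49448601 -0.06743656  0.07209886] 
 [[-0.1 -0.1]
 [ 0.6  0.5]
 [-0.5  0.1]
 [-0.5 -0.1]
 [ 0.7 -0.5]
 [-0.3 -0. ]
 [ 0.8 -0.2]
 [-0.3  0.9]]
corner stop [ 0.0409 -0.0155  0.026 ] far [ 0.03   -0.1356  0.026 ]
leg top L/R back edge [-0.022  -0.1312  0.068 ] [-0.017  -0.0089  0.068 ]
knob [0.1349 0.1215 0.1644] pred x .1394
stop_knob [(0.74, [325.8, 302.2], array([0.1382, 0.1184, 0.1644]))]
stop_hinge [(0.92, [320.8, 238.7], array([0.0853, 0.1251, 0.073 ]))]
leaf_face [(0.88, [321.0, 227.4], array([0.0231, 0.1044, 0.1644]))]
angle_grip [(0.87, [201.9, 173.0], array([-0.0183, -0.0646,  0.048 ])), (0.85, [475.7, 27.7], array([-0.2331,  0.3372,  0.048 ])), (0.74, [144.9, 19.7], array([-0.241 , -0.1333,  0.048 ]))]
angle_stop_corner [(0.97, [236.0, 202.4], array([ 0.0411, -0.0136,  0.022 ])), (0.56, [131.9, 76.4], array([-0.166 , -0.1693,  0.022 ]))]
angle_far_corner [(0.95, [46.8, 208.2], array([ 0.0511, -0.3491,  0.022 ])), (0.71, [326.6, 299.1], array([0.2402, 0.1555, 0.022 ])), (0.66, [498.8, 69.2], array([-0.1786,  0.4023,  0.022 ]))]
offcut [(0.96, [113.0, 172.5], array([-0.0147, -0.2167,  0.028 ]))]
chuck_key [(0.59, [351.1, 138.6], array([-0.0686,  0.1741,  0.026 ])), (0.36, [114.3, 174.2], array([-0.0112, -0.2158,  0.026 ])), (0.32, [317.7, 228.6], array([0.0893, 0.1287, 0.026 ]))]
4.6917
```

```bash
sed -i 's/^V=.*/V=np.array([0.4945,-0.0675,0.0721])/' h.py; cat >> h.py <<'E'
KY=.1205
def knob(a):
    c,s=np.cos(a),np.sin(a); return np.array([.09-.095*c+.042*s,KY,.073+.095*s+.042*c])
E
python3 - <<'E'
from bench import r
from h import *
R1=rot(V[2]+np.pi/2)
k=knob(1.65)
r.move_gripper(.65)
r.reach(j2w(k+[0,0,.075]),R1)
p=r.camera("wrist"); cv2.imwrite("pics/w2.png",p["image"])
for n,z in (("stop_knob",.1644),("stop_hinge",.073)):
    print(n,[(round(d["p"],2),d["centre"],w2j(unproj(p,[d["centre"]],z))) for d in r.place_of(p,n)[:3]])
print(proj(p,j2w(np.array([knob(1.65),[.09,KY,.073],[.06,-.25,.053],[.06,.25,.053]]))))
print(r.current_t(),r.current_ft_force())
E
```

```text
stop_knob [(0.77, [256.3, 190.0], array([[0.13283734, 0.11983382, 0.1644    ]]))]
stop_hinge []
[[257.24229922 198.64965575]
 [257.07097789 116.43407827]
 [-94.27667092  91.73287824]
 [388.67009314  84.10857487]]
6.3417 [ 0.23347871 -0.8983813  -0.77774335]
```

View pics/w2.png

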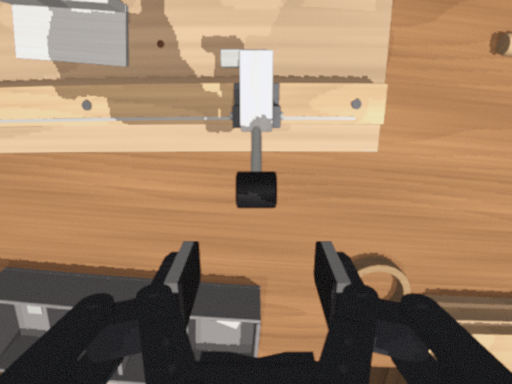

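```bash
python3 - <<'E'
from bench import r
from h import *
p=r.camera("wrist")
im=p["image"].astype(float).sum(2)
cv2.imwrite("pics/w2a.png",cv2.resize(p["image"][60:170,0:400],None,fx=2,fy=4))
Rc=Ro.from_rotvec(r.current_tcp_rot()).as_matrix(); print("tool y yaw",np.arctan2(Rc[1,1],Rc[0,1])-np.pi/2, w2j(r.current_eef_pos()))
# board back top edge: strong vertical gradient rows 140-160
g=cv2.GaussianBlur(im,(0,0),1.2); gy=np.gradient(g,axis=0)
def edge(cols,lo,hi,sgn):
    pts=[]
    for c in cols:
        s=sgn*gy[lo:hi,c]; i=int(s.argmax()); 
        if 0<i<len(s)-1: d=(s[i-1]-s[i+1])/(2*(s[i-1]-2*s[i]+s[i+1])+1e-9); pts.append((c,lo+i+d))
    return np.array(pts)
for nm,e,z in (("board back",edge(list(range(5,220,5))+list(range(300,370,5)),143,162,-1),.018),("fence front",edge(list(range(140,215,5))+list(range(290,380,5)),74,96,1),.053)):
    w=unproj(p,e,z); k=np.polyfit(w[:,1],w[:,0],1); res=w[:,0]-np.polyval(k,w[:,1])
    ok=abs(res)<.002; k=np.polyfit(w[ok,1],w[ok,0],1)
    print(nm,len(e),ok.sum(),"yaw",-np.arctan(k[0]),"jig x mean",w2j(w[ok])[:,0].mean(), e[::10].round(1).tolist())
E
```

```text
tool y yaw 0.07109121584653355 [0.13973093 0.11971685 0.24138711]
board back 57 57 yaw 0.07323474092910245 jig x mean 0.13400542874382568 [[5.0, 152.5], [55.0, 151.5], [105.0, 150.9], [155.0, 150.5], [205.0, 150.2], [335.0, 150.0]]
fence front 33 33 yaw 0.07377191367293225 jig x mean 0.059403918045989546 [[140.0, 83.1], [190.0, 82.5], [315.0, 81.9], [365.0, 82.0]]
```

View pics/w2a.png

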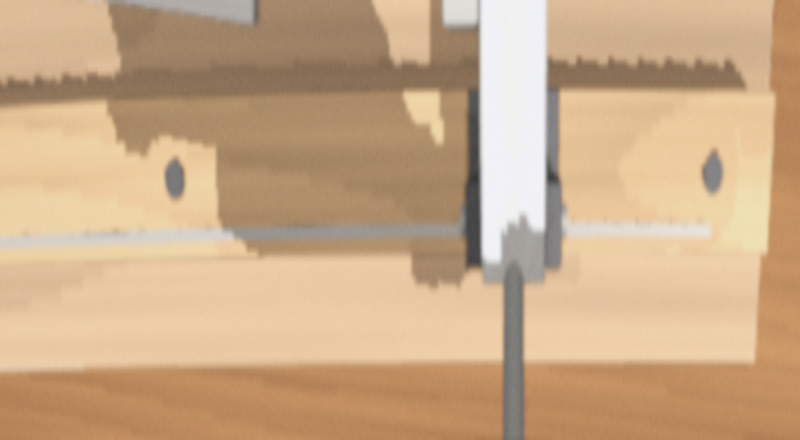

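```bash
sed -i 's/^V=.*/V=np.array([0.4938,-0.0675,0.0731])/; s/^KY=.*/KY=.1197/' h.py
cat >> h.py <<'E'
T0=np.array([0,0,-.019])
E
python3 - <<'E'
from bench import r
from h import *
r.line_to(j2w(knob(1.58)+T0+[0,0,.03]),velocity=.12)
print(r.line_to(j2w(knob(1.58)+T0),velocity=.08,stop_force=8))
f0=r.current_ft_force();print(f0)
r.move_gripper(.0)
print(r.current_finger_gap(),r.current_ft_force()-f0,r.current_t())
E
```

```text
False
[ 0.79096799 -0.35296099 -0.95473719]
0.31827648527067653 [-0.44307151 -1.16643721  2.55893762] 7.9333
```

```bash
python3 - <<'E'
from bench import r
from h import *
f0=r.current_ft_force()
for a in np.linspace(1.58,.12,9)[1:]:
    s=r.line_to(j2w(knob(a)+T0),velocity=.13,stop_force=30)
    print(round(a,2),s,(r.current_ft_force()).round(1))
    if s: break
f1=r.current_ft_force()
s=r.line_to(j2w(knob(-.08)+T0),velocity=.04,stop_force=12)
print(s,r.current_ft_force().round(1),w2j(r.current_eef_pos())-T0,knob(0),r.current_finger_gap(),r.current_t())
p=r.camera("wrist"); cv2.imwrite("pics/w3.png",p["image"])
p=r.camera("scene"); cv2.imwrite("pics/s3.png",cv2.resize(p["image"][140:330,130:340],None,fx=2.8,fy=2.8))
E
```

```text
1.4 False [ 1.3 -3.1 -0.6]
1.22 False [ 3.4 -3.6  3.1]
1.03 False [ 1.9 -4.2  6.1]
0.85 False [ 1.2 -3.9  8.3]
0.67 False [-1.5 -5.2  9.7]
0.49 False [-1.5 -4.7 10.6]
0.3 False [-2.7 -5.4  8.1]
0.12 False [ 0.7 -5.8  4.6]
True [-3.5 -0.8  7.4] [-0.00771127  0.1190638   0.10930588] [-0.005   0.1197  0.115 ] 0.3170054632686306 10.7833
```

View pics/w3.png

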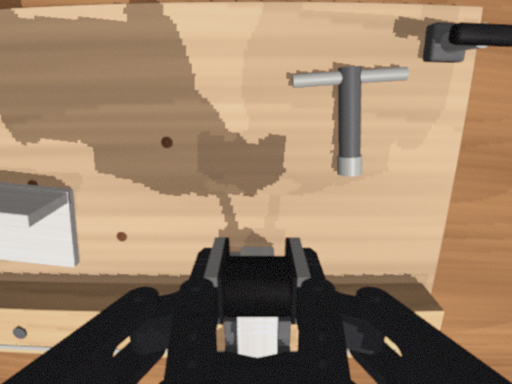

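View pics/s3.png

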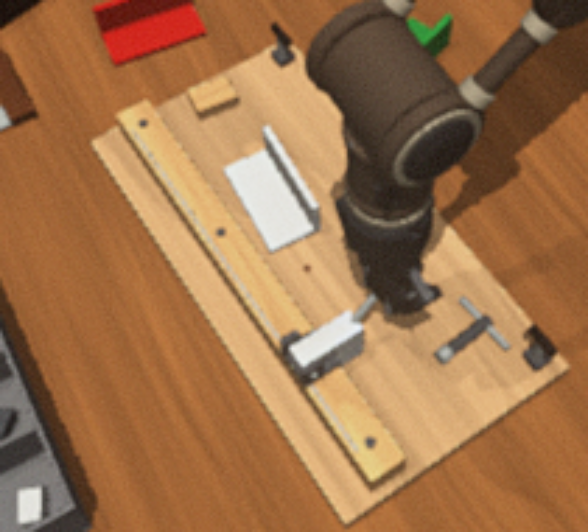

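```bash
python3 - <<'E'
from bench import r
from h import *
P=r.current_eef_pos()
print(r.line_to(P+[0,0,-.004],velocity=.02,stop_force=10), r.current_ft_force().round(1), r.current_eef_pos()-P)
r.sleep(.3)
r.move_gripper(.6)
P=w2j(r.current_eef_pos())
r.line_to(j2w(P+[0,0,.06]),velocity=.15)
r.reach(j2w([-.02,.03,.28]),rot(V[2]+np.pi/2))
p=r.camera("wrist"); cv2.imwrite("pics/w4.png",p["image"]); print(r.current_t(),r.current_ft_force())
J=lambda uv,z:w2j(unproj(p,[uv],z))[0].round(4)
for n,z in (("stop_knob",.115),("leaf_face",.115),("angle_grip",.048),("angle_stop_corner",.022),("angle_far_corner",.022)):
    print(n,[(round(d["p"],2),d["centre"],J(d["centre"],z)) for d in r.place_of(p,n)[:2]])
print(proj(p,j2w(np.array([knob(0),knob(.05)]))))
E
```

```text
True [-3.9 -0.1  7.1] [ 3.2349162e-05 -1.9018952e-06 -9.7039414e-06]
13.0167 [-0.06221833  0.35609289  0.07034708]
stop_knob [(0.74, [346.2, 187.0], array([-0.0028,  0.1201,  0.115 ]))]
leaf_face [(0.88, [318.7, 200.9], array([0.0119, 0.0934, 0.115 ]))]
angle_grip [(0.93, [171.2, 155.6], array([-0.0209, -0.0695,  0.048 ]))]
angle_stop_corner [(0.77, [218.8, 198.5], array([ 0.042 , -0.0186,  0.022 ])), (0.65, [83.5, 28.8], array([-0.1643, -0.1671,  0.022 ]))]
angle_far_corner [(0.61, [127.5, 188.3], array([ 0.0276, -0.1376,  0.022 ])), (0.29, [61.8, 161.0], array([-0.0094, -0.2193,  0.022 ]))]
[[345.97566743 184.84567555]
 [347.04798413 188.40671771]]
```

View pics/w4.png

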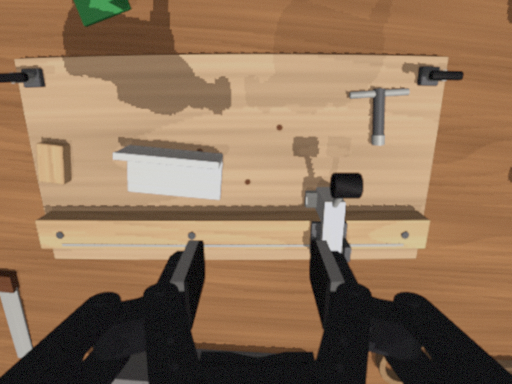

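```bash
python3 - <<'E'
import cv2
a=cv2.imread("pics/w4.png")
cv2.imwrite("pics/w4a.png",cv2.resize(a[130:260,100:370],None,fx=2.9,fy=2.9,interpolation=cv2.INTER_CUBIC))
E
```

```text
(no output)
```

View pics/w4a.png

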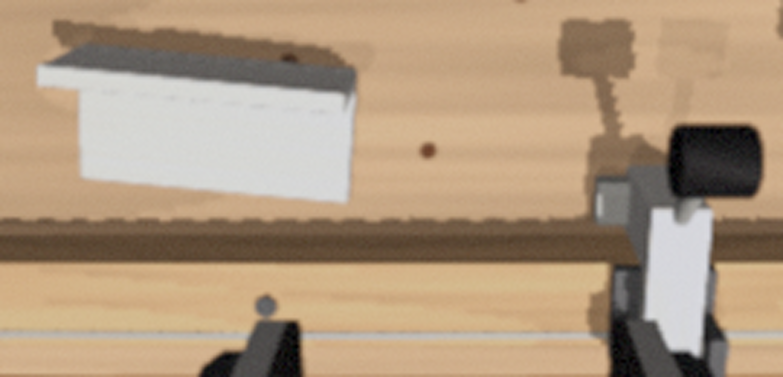

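```bash
python3 - <<'E'
from bench import r
from h import *
p=r.camera("wrist")
J=lambda uv,z:w2j(unproj(p,[(100+uv[0]/2.9,130+uv[1]/2.9)],z))[0].round(4)
a,b=J((82,177),.026),J((348,203),.026);print(a,b,"yaw",-np.arctan2((b-a)[0],(b-a)[1]),np.linalg.norm(b-a))
c,d=J((38,86),.068),J((345,108),.068);print(c,d,"yaw",-np.arctan2((d-c)[0],(d-c)[1]),np.linalg.norm(d-c))
print("foot",J((596,178),.032),J((604,205),.032),J((596,200),.02))
E
```

```text
[ 0.0308 -0.1352  0.026 ] [ 0.0431 -0.0163  0.026 ] yaw -0.10308160852270022 0.11953451384432864
[-0.0201 -0.1304  0.068 ] [-0.0111 -0.0111  0.068 ] yaw -0.075297438847662 0.1196389986584642
foot [0.0294 0.0933 0.032 ] [0.0419 0.0974 0.032 ] [0.0439 0.0957 0.02  ]
```

```bash
python3 - <<'E'
from bench import r
from h import *
Ra=rot(V[2]-.09); R0=rot(V[2])
g=np.array([-.019,-.071,.033])
r.move_gripper(.5)
r.reach(j2w(g+[0,0,.09]),Ra)
r.line_to(j2w(g+[0,0,.025]),velocity=.12)
print(r.line_to(j2w(g),velocity=.05,stop_force=6), w2j(r.current_eef_pos()))
f0=r.current_ft_force()
r.move_gripper(0)
print("gap",r.current_finger_gap()*85,(r.current_ft_force()-f0).round(1),r.current_moment().round(2),r.current_t())
p=r.camera("wrist"); cv2.imwrite("pics/w5.png",p["image"])
E
```

```text
False [-0.01916378 -0.07094631  0.03271918]
gap 7.118690027194157 [0.8 0.6 1. ] [ 0.    0.15 -0.01] 16.6333
```

View pics/w5.png

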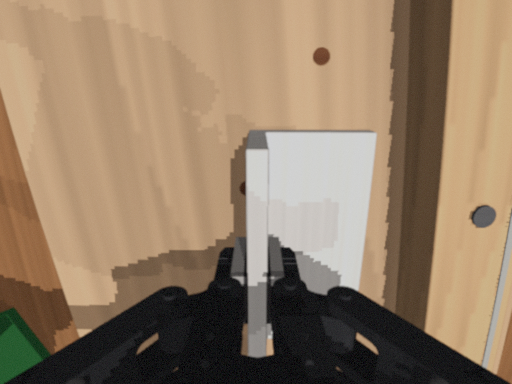

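Leg gripped centrally, about 8 mm gap, end edge at (318,132). Now align it and press it to the fence.

```bash
python3 - <<'E'
from bench import r
from h import *
R0=rot(V[2]); z=w2j(r.current_eef_pos())[2]
B=Ro.from_euler('z',-V[2])
s=r.line_to(j2w([-.006,.010,z]),velocity=.06,rot=R0,stop_force=20)
print(s,B.apply(r.current_ft_force()).round(1),w2j(r.current_eef_pos()))
r.sleep(.2);f0=r.current_ft_force()
s=r.line_to(j2w([.012,.010,z]),velocity=.008,stop_force=6)
print(s,B.apply(r.current_ft_force()-f0).round(1),r.current_moment().round(2),w2j(r.current_eef_pos()),r.current_t())
p=r.camera("wrist"); cv2.imwrite("pics/w6.png",p["image"])
E
```

```text
False [ 0.9 -0.4  3.8] [-0.00601607  0.01026784  0.03336333]
True [-1.5 -1.1 -1.1] [-0.   -0.12  0.01] [-0.00606587  0.01028369  0.03339759] 18.975
```

View pics/w6.png

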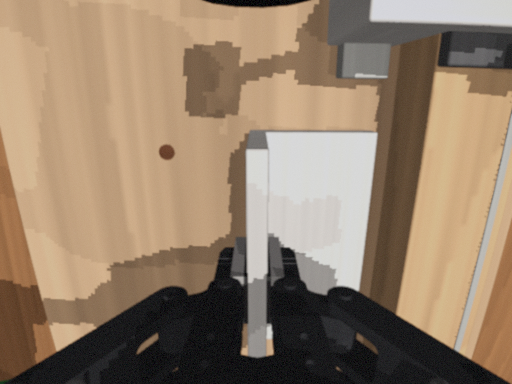

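```bash
python3 - <<'E'
from bench import r
from h import *
z=w2j(r.current_eef_pos())[2]
B=Ro.from_euler('z',-V[2])
for i in range(3):
    f0=r.current_ft_force();P=w2j(r.current_eef_pos())
    s=r.line_to(j2w([.012,.010,z]),velocity=.01,stop_force=10)
    Q=w2j(r.current_eef_pos()); print(s,B.apply(f0).round(1),B.apply(r.current_ft_force()-f0).round(1),r.current_moment().round(2),Q,r.current_t())
    if s and Q[0]>.0: break
p=r.camera("wrist"); cv2.imwrite("pics/w7.png",p["image"])
E
```

```text
True [-0.4 -0.5  3.3] [-1.3  0.9  1. ] [-0.08 -0.12 -0.09] [-0.00602894  0.01029584  0.03359202] 19.575
True [-1.7  0.3  4.3] [ 1.2 -0.6  0.3] [-0.08 -0.12 -0.04] [-0.00599845  0.01028085  0.03381939] 20.1417
True [-0.5 -0.3  4.6] [-0.1  0.1  0.4] [-0.11 -0.08 -0.1 ] [-0.00590135  0.01028326  0.03406221] 20.7
```

View pics/w7.png

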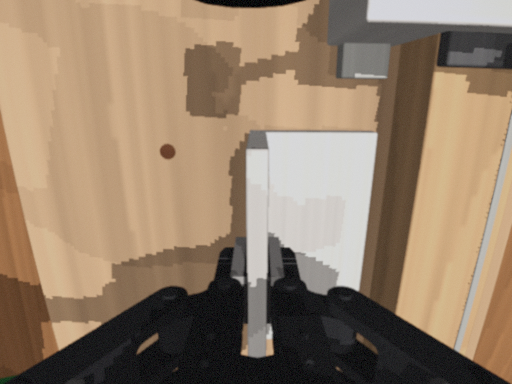

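```bash
python3 - <<'E'
from bench import r
from h import *
B=Ro.from_euler('z',-V[2])
z=.0336
for x in (-.003,.000,.002,.003,.004):
    s=r.line_to(j2w([x,.010,z]),velocity=.02)
    f=B.apply(r.current_ft_force())
    print(x,f.round(1),r.current_moment().round(2),w2j(r.current_eef_pos()).round(5),round(r.current_t(),2))
    if f[0]<-6: break
E
```

```text
-0.003 [-9.4 -0.3 16.8] [-0.22  0.88 -0.12] [-0.00587  0.01031  0.03423] 21.05
```

```bash
python3 - <<'E'
from bench import r
from h import *
p=r.camera("wrist"); im=p["image"].copy()
for P,c in (([(.06,-.1,.018),(.06,.15,.018)],(0,0,255)),([(.06,-.1,.053),(.06,.15,.053)],(0,255,0))):
    P=np.linspace(P[0],P[1],20); 
    cv2.polylines(im,[proj(p,j2w(P)).astype(int)],False,c,1)
e=w2j(r.current_eef_pos())
C=np.array([[e[0]+.056,e[1]+.06,.026],[e[0]+.056,e[1]-.06,.026],[e[0]+.004,e[1]+.06,.068]])
for q in proj(p,j2w(C)): cv2.circle(im,tuple(int(a) for a in q),3,(255,0,255),1)
cv2.imwrite("pics/w8.png",np.hstack([im[:,150:470]]).repeat(1,0)); 
q=r.camera("top"); s=r.camera("scene")
cv2.imwrite("pics/ts8.png",np.hstack([cv2.resize(s["image"][160:300,170:300],None,fx=3,fy=3),cv2.resize(q["image"][90:230,180:310],None,fx=3,fy=3)]))
Rm=Ro.from_rotvec(r.current_tcp_rot()).as_matrix();print(Rm.round(4), Ro.from_rotvec(rot(V[2])).as_matrix().round(4))
E
```

```text
[[-2.310e-02  9.970e-01  7.430e-02]
 [ 8.000e-04  7.440e-02 -9.972e-01]
 [-9.997e-01 -2.300e-02 -2.600e-03]] [[ 0.      0.9973  0.073 ]
 [-0.      0.073  -0.9973]
 [-1.      0.      0.    ]]
```

View pics/w8.png

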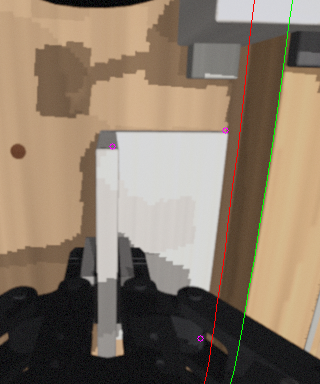

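View pics/ts8.png

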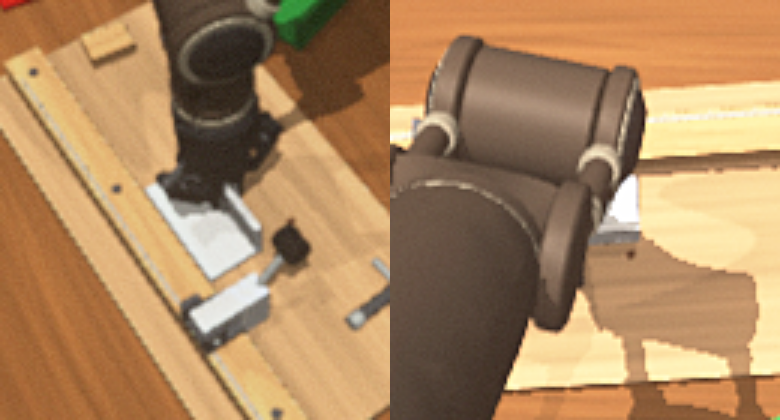

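```bash
python3 - <<'E'
from bench import r
from h import *
B=Ro.from_euler('z',-V[2])
for x,z in ((-.006,.0345),(-.006,.036),(-.006,.038)):
    s=r.line_to(j2w([x,.010,z]),velocity=.02,rot=rot(V[2]))
    Rm=Ro.from_rotvec(r.current_tcp_rot()).as_matrix()
    print(x,z,B.apply(r.current_ft_force()).round(1),r.current_moment().round(2),w2j(r.current_eef_pos()).round(5),Rm[:2,0].round(4),round(r.current_t(),2))
p=r.camera("scene");cv2.imwrite("pics/s9.png",cv2.resize(p["image"][160:300,170:300],None,fx=4,fy=4,interpolation=cv2.INTER_CUBIC))
E
```

```text
-0.006 0.0345 [ 0.7  0.2 -2.1] [0.02 0.05 0.04] [-0.00723  0.01035  0.03362] [-0.002   0.0004] 21.51
-0.006 0.036 [-0.3  0.2 -1.8] [-0.05  0.04  0.01] [-0.0058   0.01002  0.03582] [-0.  0.] 21.76
-0.006 0.038 [ 0.4 -0.1 -1.6] [-0.04  0.02  0.02] [-0.00569  0.00994  0.03818] [ 0.0005 -0.0001] 22.01
```

View pics/s9.png

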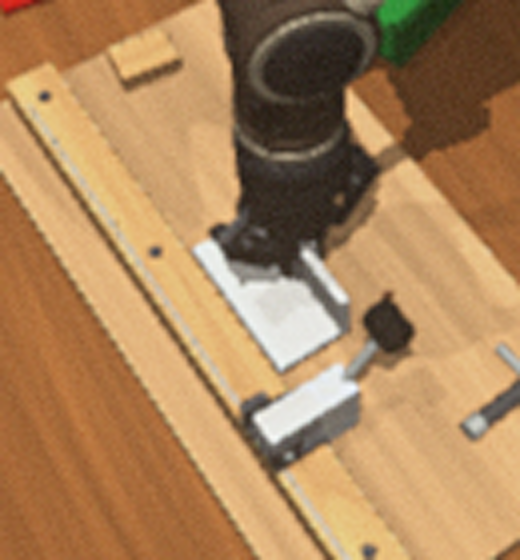

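```bash
python3 - <<'E'
from bench import r
from h import *
B=Ro.from_euler('z',-V[2])
for x,y,z in ((-.006,.01,.0355),(-.006,.01,.0345),(-.006,.01,.034),(0,.01,.034),(.002,.01,.034),(.003,.01,.034),(.004,.01,.034),(.005,.01,.034)):
    s=r.line_to(j2w([x,y,z]),velocity=.02,rot=rot(V[2]))
    Rm=Ro.from_rotvec(r.current_tcp_rot()).as_matrix()
    f=B.apply(r.current_ft_force())
    print(x,z,f.round(1),r.current_moment().round(2),w2j(r.current_eef_pos()).round(5),Rm[:2,0].round(4),round(r.current_t(),2))
    if f[0]<-5: break
E
```

```text
-0.006 0.0355 [ 0.6 -0.3 -1.9] [ 0.02  0.05 -0.02] [-0.00629  0.01006  0.03524] [-0.0006  0.0001] 22.33
-0.006 0.0345 [ 0.4 -0.5 -2.5] [-0.03  0.04  0.02] [-0.00606  0.01004  0.03442] [-0.0001  0.    ] 22.58
-0.006 0.034 [ 0.3  0.2 -2.6] [-0.04  0.03 -0.  ] [-0.00602  0.01002  0.03398] [-0.0001  0.    ] 22.83
0 0.034 [-0.7 -0.  -1.5] [-0.01 -0.    0.01] [0.00021 0.00998 0.03403] [ 0.0001 -0.    ] 23.28
0.002 0.034 [-0.2  0.7 -0.9] [-0.01  0.03  0.03] [0.00217 0.00998 0.03404] [ 0.0002 -0.    ] 23.53
0.003 0.034 [ 0.  -0.8 -1.7] [0.03 0.03 0.06] [0.00289 0.01003 0.03393] [-0.0003  0.    ] 23.78
0.004 0.034 [-3.1 -0.5 -0.4] [-0.07  0.54  0.04] [0.00296 0.01011 0.03374] [-0.0023  0.0001] 24.03
0.005 0.034 [-6.1 -1.8  1.7] [-0.25  0.84  0.05] [0.00299 0.01018 0.03362] [-0.0045  0.0002] 24.28
```

```bash
python3 - <<'E'
from bench import r
from h import *
B=Ro.from_euler('z',-V[2])
for x,y,z in ((.0075,.01,.034),(.0055,.01,.034)):
    s=r.line_to(j2w([x,y,z]),velocity=.02,rot=rot(V[2]))
    Rm=Ro.from_rotvec(r.current_tcp_rot()).as_matrix()
    f=B.apply(r.current_ft_force())
    print(x,z,f.round(1),r.current_moment().round(2),w2j(r.current_eef_pos()).round(5),Rm[:2,0].round(4),round(r.current_t(),2))
p=r.camera("wrist"); im=p["image"]
cv2.imwrite("pics/w10.png",cv2.resize(im[60:360,230:480],None,fx=2,fy=2,interpolation=cv2.INTER_CUBIC))
p=r.camera("scene");cv2.imwrite("pics/s10.png",cv2.resize(p["image"][180:290,180:280],None,fx=5,fy=5,interpolation=cv2.INTER_CUBIC))
E
```

```text
0.0075 0.034 [-12.3  -2.4   9.4] [-0.5   1.53 -0.  ] [0.00299 0.01022 0.03378] [-0.0102  0.0001] 24.56
0.0055 0.034 [-6.7 -1.9  3.3] [-0.23  1.01  0.06] [0.00298 0.01019 0.03365] [-0.0053  0.0002] 24.81
```

View pics/w10.png

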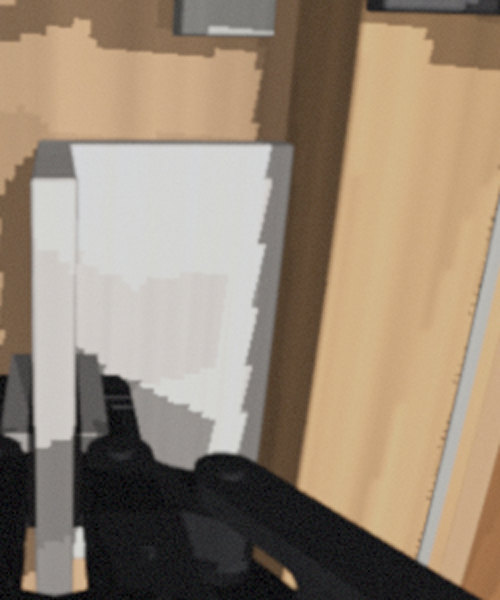

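View pics/s10.png

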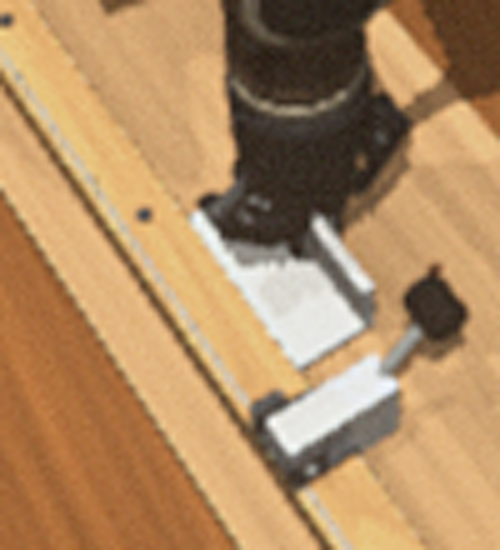

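```bash
python3 - <<'E'
from bench import r
from h import *
B=Ro.from_euler('z',-V[2])
ys=[.010,.026,.029]+list(np.arange(.030,.046,.001))
fy0=None
for y in ys:
    r.line_to(j2w([.0043,y,.0337]),velocity=.03,rot=rot(V[2]))
    f=B.apply(r.current_ft_force()); e=w2j(r.current_eef_pos())
    print(round(y,4),f.round(1),e.round(5),round(r.current_t(),2))
    if f[1]<-4.5: break
E
```

```text
0.01 [-6.  -0.9  2.6] [0.00295 0.01019 0.03351] 25.16
0.026 [-5.8 -5.9  2.7] [0.00294 0.02493 0.03359] 25.84
```

```bash
python3 - <<'E'
from bench import r
from h import *
B=Ro.from_euler('z',-V[2])
for x,y,z in [(.002,.025,.0342),(.0025,.027,.0342),(.0025,.029,.0342)]:
    r.line_to(j2w([x,y,z]),velocity=.02,rot=rot(V[2]))
    f=B.apply(r.current_ft_force()); e=w2j(r.current_eef_pos())
    print(round(y,4),f.round(1),r.current_moment().round(2),e.round(5),round(r.current_t(),2))
p=r.camera("wrist"); im=p["image"]
cv2.imwrite("pics/w11.png",cv2.resize(im[0:200,200:480],None,fx=2.5,fy=2.5,interpolation=cv2.INTER_CUBIC))
E
```

```text
0.025 [ 0.2 -1.3 -2. ] [-0.09  0.14  0.02] [0.00286 0.0249  0.0344 ] 26.12
0.027 [-0.9 -0.5 -1.7] [0.02 0.13 0.06] [0.0029  0.0273  0.03422] 26.37
0.029 [ 0.2  0.1 -1.5] [0.01 0.05 0.02] [0.00286 0.02924 0.03428] 26.62
```

View pics/w11.png

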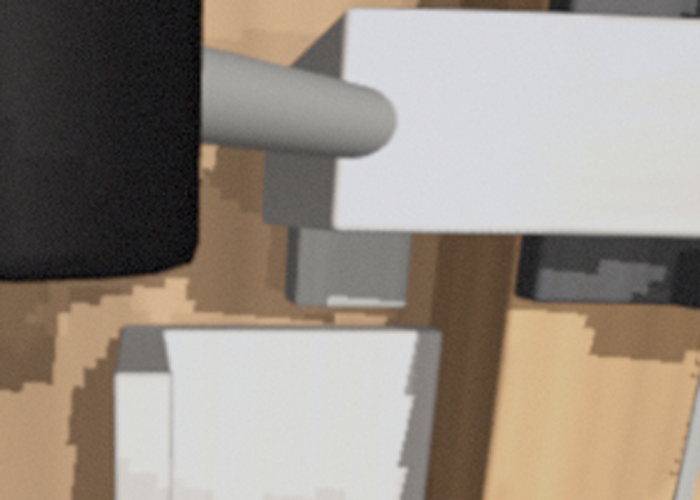

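```bash
python3 - <<'E'
from bench import r
from h import *
B=Ro.from_euler('z',-V[2])
for y in np.arange(.030,.046,.001):
    r.line_to(j2w([.0031,y,.0340]),velocity=.02,rot=rot(V[2]))
    f=B.apply(r.current_ft_force()); e=w2j(r.current_eef_pos())
    print(round(y,4),f.round(1),r.current_moment().round(2),e.round(5),round(r.current_t(),2))
    if f[1]<-3.5: break
E
```

```text
0.03 [-1.1  0.  -1.7] [0.05 0.25 0.05] [0.00291 0.03009 0.03392] 26.92
0.031 [-1.1 -0.4 -2.4] [-0.05  0.21  0.11] [0.00289 0.03107 0.0339 ] 27.17
0.032 [-1.4 -0.2 -2.2] [-0.1   0.27  0.02] [0.00292 0.03208 0.03394] 27.42
0.033 [-0.5 -0.7 -1.1] [-0.12  0.27  0.02] [0.00293 0.03308 0.03393] 27.67
0.034 [-2.  -0.6 -2.5] [-0.14  0.31  0.03] [0.00292 0.03408 0.03394] 27.92
0.035 [-2.5 -3.8 -1.1] [-0.85  0.4  -0.01] [0.00293 0.03425 0.03407] 28.17
```

```bash
python3 - <<'E'
from bench import r
from h import *
B=Ro.from_euler('z',-V[2])
def st(t): 
    f=B.apply(r.current_ft_force()); e=w2j(r.current_eef_pos()); Rm=Ro.from_rotvec(r.current_tcp_rot()).as_matrix()
    print(t,f.round(1),r.current_moment().round(2),e.round(5),Rm[:2,0].round(4),round(r.current_t(),2)); return f
r.line_to(j2w([.0036,.035,.0334]),velocity=.02,rot=rot(V[2]));st("down")
for y in (.0355,.036,.0365,.037):
    r.line_to(j2w([.0036,y,.0334]),velocity=.02,rot=rot(V[2]));f=st(y)
    if f[1]<-6: break
for i in range(3): r.sleep(.25);st("hold")
p=r.camera("wrist"); im=p["image"]
cv2.imwrite("pics/w12.png",cv2.resize(im[0:300,200:480],None,fx=2,fy=2,interpolation=cv2.INTER_CUBIC))
p=r.camera("scene");cv2.imwrite("pics/s12.png",cv2.resize(p["image"][180:290,180:280],None,fx=5,fy=5,interpolation=cv2.INTER_CUBIC))
E
```

```text
down [-3.6 -5.1  2.7] [-0.79  0.64  0.01] [0.00294 0.03417 0.03365] [-0.0015 -0.0013] 28.42
0.0355 [-4.5 -6.4  2.1] [-1.02  0.67 -0.03] [0.0029  0.03427 0.0337 ] [-0.0015 -0.002 ] 28.67
hold [-6.3 -5.9  1.9] [-1.03  0.72 -0.  ] [0.00293 0.03427 0.03371] [-0.0014 -0.002 ] 28.92
hold [-4.3 -6.9  2. ] [-1.01  0.72  0.  ] [0.00291 0.03426 0.03369] [-0.0015 -0.002 ] 29.17
hold [-4.9 -6.7  1.9] [-1.07  0.67 -0.03] [0.00293 0.03426 0.03371] [-0.0015 -0.002 ] 29.42
```

View pics/w12.png

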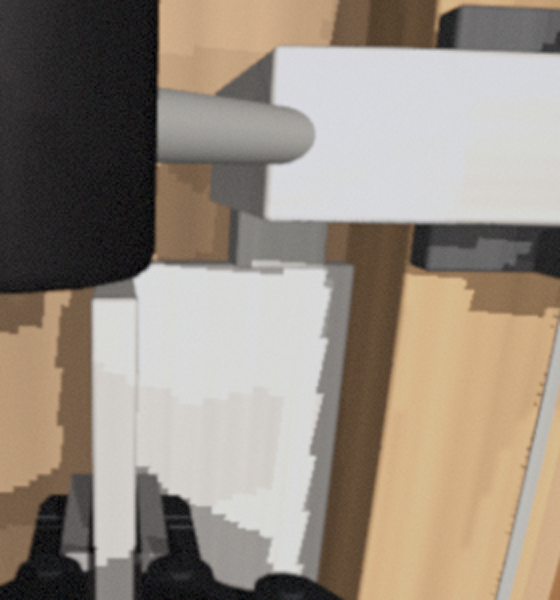

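View pics/s12.png

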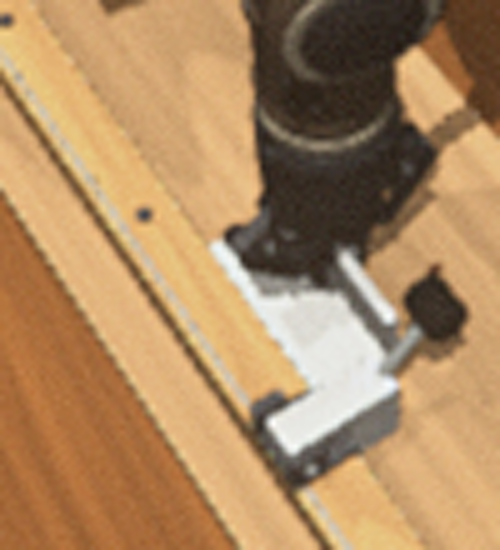

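```bash
python3 - <<'E'
from bench import r
from h import *
B=Ro.from_euler('z',-V[2])
def st(t): 
    f=B.apply(r.current_ft_force()); e=w2j(r.current_eef_pos())
    print(t,f.round(1),r.current_moment().round(2),e.round(5),round(r.current_t(),2)); return f
r.line_to(j2w([.0031,.036,.0337]),velocity=.02,rot=rot(V[2]));st("push")
for i in range(3): r.sleep(.25);st("hold")
# unload
for y in (.0350,.0345,.0341):
    r.line_to(j2w([.0031,y,.0334]),velocity=.02,rot=rot(V[2]));f=st(y)
    if f[1]>-1.2: break
E
```

```text
push [-3.9 -7.3 -0.9] [-1.33  0.52 -0.1 ] [0.00292 0.03439 0.0339 ] 29.77
hold [-3.4 -5.9  0. ] [-1.34  0.54 -0.12] [0.00291 0.03439 0.03391] 30.02
hold [-3.8 -8.6 -1.4] [-1.28  0.5  -0.1 ] [0.00292 0.03441 0.03392] 30.27
hold [-3.7 -7.6 -0.6] [-1.32  0.56 -0.1 ] [0.0029 0.0344 0.0339] 30.52
0.035 [-4.5 -4.2 -0.5] [-0.86  0.49 -0.04] [0.00292 0.03419 0.03362] 30.77
0.0345 [-3.3 -4.2  1. ] [-0.67  0.54  0.01] [0.00293 0.03416 0.03357] 31.02
0.0341 [-4.3 -3.   1.2] [-0.48  0.55  0.02] [0.00295 0.03411 0.03349] 31.27
```

```bash
python3 - <<'E'
from bench import r
from h import *
B=Ro.from_euler('z',-V[2])
def st(t): 
    f=B.apply(r.current_ft_force()); e=w2j(r.current_eef_pos())
    print(t,f.round(1),r.current_moment().round(2),e.round(5),round(r.current_t(),2)); return f
r.line_to(j2w([.0028,.0337,.0332]),velocity=.02,rot=rot(V[2]));st("relax")
r.move_gripper(.3);st("open")
r.line_to(j2w([.0030,.0335,.06]),velocity=.08);st("up")
p=r.camera("wrist"); cv2.imwrite("pics/w13.png",p["image"])
r.line_to(j2w([.0030,.0335,.12]),velocity=.15)
r.reach(j2w([-.02,.06,.27]),rot(V[2]+np.pi/2))
p=r.camera("wrist"); cv2.imwrite("pics/w14.png",p["image"])
im=p["image"].copy()
cv2.imwrite("pics/w14a.png",cv2.resize(im[100:250,120:400],None,fx=2.8,fy=2.8,interpolation=cv2.INTER_CUBIC));st("v")
print(proj(p,j2w(np.array([knob(0),[.06,-.026,.026],[.06,.0945,.026]]))))
E
```

```text
relax [-3.4 -1.   2.5] [-0.06  0.49  0.02] [0.00293 0.03407 0.03339] 31.52
open [-0.1  0.9  0.5] [-0.02  0.02  0.01] [0.00386 0.0337  0.03349] 31.83
up [-0.9 -0.4  0.5] [ 0.02  0.01 -0.02] [0.00358 0.03338 0.06068] 32.32
v [-0.3  0.4  0.1] [0.06 0.02 0.01] [-0.02053  0.06005  0.2689 ] 34.33
[[318.34950109 187.09033481]
 [189.83409831 214.5936729 ]
 [283.34689915 214.46610248]]
```

View pics/w14a.png

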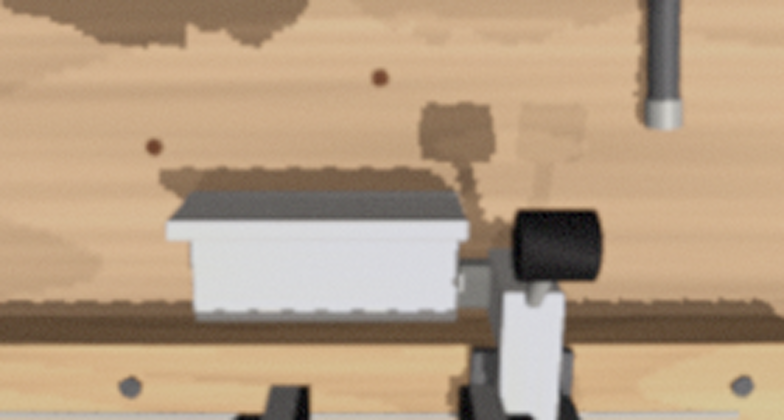

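View pics/w13.png

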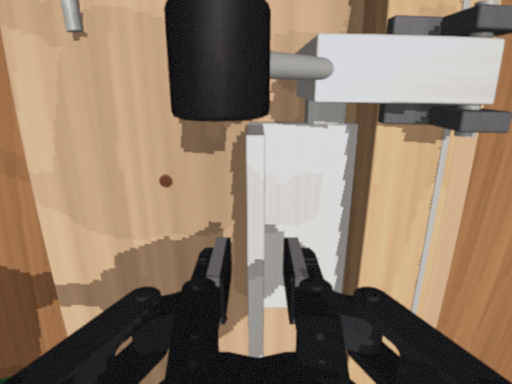

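```bash
python3 - <<'E'
from bench import r
from h import *
B=Ro.from_euler('z',-V[2])
r.move_gripper(.62)
R1=rot(V[2]+np.pi/2)
r.reach(j2w(knob(0)+T0+[0,0,.06]),R1)
print(r.line_to(j2w(knob(0)+T0),velocity=.08,stop_force=6))
r.move_gripper(0); print(r.current_finger_gap(),B.apply(r.current_ft_force()).round(1))
for a in np.linspace(0,1.6,10)[1:]:
    s=r.line_to(j2w(knob(a)+T0),velocity=.13,stop_force=30)
    print(round(a,2),s,B.apply(r.current_ft_force()).round(1),(w2j(r.current_eef_pos())-knob(a)-T0).round(4))
    if s: break
s=r.line_to(j2w(knob(1.75)+T0),velocity=.04,stop_force=12)
e=w2j(r.current_eef_pos())-T0
print(s,B.apply(r.current_ft_force()).round(1),e,knob(1.65),knob(1.5),r.current_t())
p=r.camera("scene");cv2.imwrite("pics/s15.png",cv2.resize(p["image"][150:300,160:310],None,fx=4,fy=4,interpolation=cv2.INTER_CUBIC))
E
```

```text
False
0.315638218988641 [-1.6 -3.8  5.1]
0.18 False [-1.6 -3.7  0.6] [-0.0004 -0.0005 -0.0004]
0.36 False [-1.2 -5.3 -2.5] [-0.0013 -0.0005 -0.0009]
0.53 False [-2.3 -5.2 -2.7] [-0.0024 -0.0005 -0.0015]
0.71 False [-2.9 -3.9 -2.1] [-0.0033 -0.0005 -0.0019]
0.89 False [-4.  -4.7 -1.5] [-0.0032 -0.0005 -0.0019]
1.07 False [-3.7 -5.2 -2.2] [-0.0029 -0.0005 -0.0017]
1.24 False [-4.3 -4.1  0.7] [-0.003  -0.0005 -0.0015]
1.42 False [-4.9 -3.9  0.8] [-0.0023 -0.0005 -0.0012]
1.6 False [-4.  -4.5  1.6] [-0.0017 -0.0005 -0.0009]
False [-3.2 -4.7  2.2] [0.14647957 0.11921108 0.15869151] [0.13938482 0.1197     0.1643791 ] [0.12517476 0.1197     0.17073299] 39.7
```

View pics/s15.png

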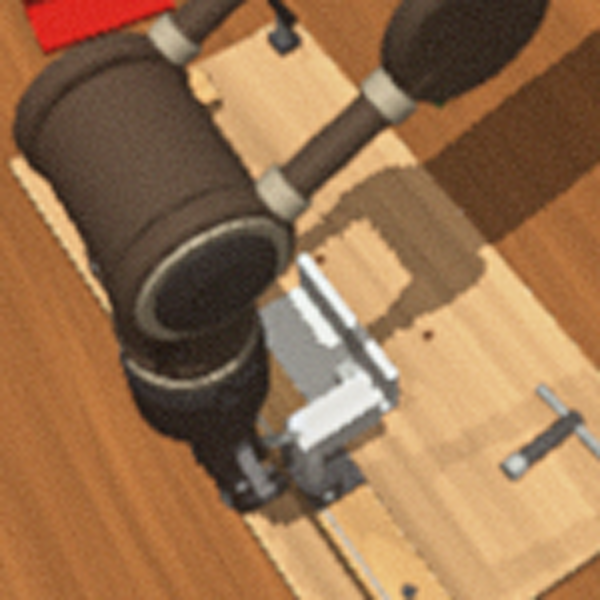

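```bash
python3 - <<'E'
from bench import r
from h import *
B=Ro.from_euler('z',-V[2])
P=w2j(r.current_eef_pos())
for d in (.003,.006,.009):
    s=r.line_to(j2w(P+[d,0,-.4*d]),velocity=.03,stop_force=12)
    print(s,B.apply(r.current_ft_force()).round(1),(w2j(r.current_eef_pos())-T0).round(4),r.current_finger_gap())
    if s: break
r.sleep(.3)
p=r.camera("wrist"); cv2.imwrite("pics/w16.png",p["image"])
E
```

```text
False [-4.6 -3.5  4.8] [0.148  0.1192 0.1577] 0.31253744362113783
False [-5.8 -3.2  5.9] [0.15   0.1192 0.1563] 0.31621444718270075
True [-1.  -0.4  5.4] [0.1495 0.1191 0.1564] 0.31614662988523184
```

View pics/w16.png

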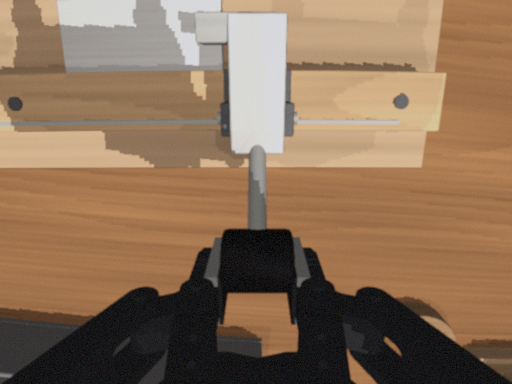

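```bash
python3 - <<'E'
from bench import r
from h import *
r.move_gripper(.62)
P=w2j(r.current_eef_pos())
r.line_to(j2w(P+[0,0,.08]),velocity=.12)
p=r.camera("wrist"); cv2.imwrite("pics/w17.png",p["image"])
print(r.place_of(p,"stop_knob")[:1],proj(p,j2w(np.array([knob(1.65),knob(1.5)]))))
r.reach(j2w([-.03,.06,.38]),rot(V[2]+np.pi/2))
p=r.camera("wrist"); cv2.imwrite("pics/w18.png",p["image"])
print(proj(p,j2w(np.array([knob(1.65),knob(1.5),[.06,-.026,.026],[.06,.0945,.026]]))),r.current_t(),r.current_ft_force())
im=p["image"];cv2.imwrite("pics/w18a.png",cv2.resize(im[130:290,150:390],None,fx=3,fy=3,interpolation=cv2.INTER_CUBIC))
E
```

```text
[{'centre': [256.5, 202.9], 'p': 0.57}] [[258.92596201 201.97762472]
 [259.01505394 183.19779064]]
[[302.59534213 285.77638289]
 [303.79530462 279.16596556]
 [203.39391945 193.5947145 ]
 [277.75279859 193.50761009]] 43.1333 [-0.31329964  0.1002061  -0.18336929]
```

View pics/w17.png

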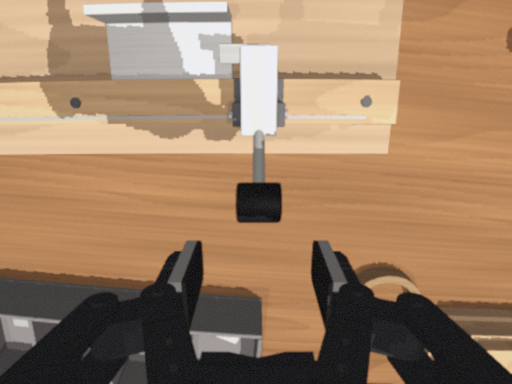

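View pics/w18a.png

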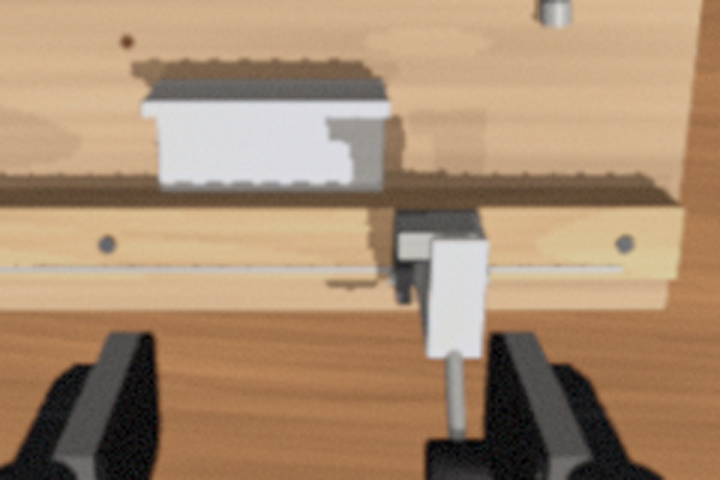

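```bash
python3 - <<'E'
from bench import r
print(r.current_t()); print(r.hand_in())
E
```

```text
43.1333
the job is handed in; nothing more can be done
None
```

I finished the sequence and handed the job in at 43 s, under the 72 s limit. No verdict was reported.

**What I did:**
- I pinched the knob and flipped the stop down to its hard stop.
- I gripped the silver angle, squared it to the fence and slid it along until it bore on the foot. The wrist read about 7 N in that direction for about 1 s, mostly with almost no weight on the board. I then eased off to about 1 N and let go.
- I flipped the stop up until it met resistance, with the force changing by about 12 N, then released it and backed off.

**Last checks in the wrist camera:**
- **Stop:** the knob is within 1 pixel of where the fully-up position should put it.
- **Angle:** both fence-edge corners are within 1 pixel of a flush position, and its end is at the gauged place along the fence.
- **Robot:** it touches nothing, with force readings near zero.

**What went less well:**
- The first push towards the fence jammed on the board, with the angle pressed down at about 17 N. I lifted it about 1 mm and repeated the push without trouble.
- The force on the foot itself was never measured. I inferred it from the wrist reading, which also includes friction from the fence.
- The final arc up ended without a clear stop, so I pushed a few millimetres further. The 12 N stop came there, with some slip between the fingers and the knob.
- I did not measure the chuck key, offcut or bottle at the end. No move went near them, and the chuck key and offcut looked undisturbed wherever they showed in later pictures.

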